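# Take the filler cap off the skate grinder's coolant tank

### The arm

A 6-joint arm with a two-finger parallel gripper is mounted at the origin on the work surface. World frame = base frame: x ahead of the robot, y to its left, z up, the work surface at z = 0. Lengths are in m, angles in degrees, forces in N, time in s.
With the tool pointing down it reaches from about 0.375 to 0.975 m from the base axis. Payload 3.8 kg.
Tool frame: the origin (TCP) lies midway between the tips of the shut fingers; the grasp point (between the pads) lies 19 mm behind it; z points along the fingers, y is the line along which they close (so a half turn about z gives the same grasp; the last joint's range is limited). The gripper opens to 88 mm and grips with 3 to 60 N. Pads are 18 mm wide; open, the fingers measure 123 mm over their backs; the gripper's body (75 mm by 187 mm) begins 45 mm behind the grasp point.
Start: joints at [65.208, 15.12, 91.902, -0, 72.978, -2.114], TCP at [0.26, 0.623, 0.239] pointing down, gripper open.
Joint ranges: [-150.88, 150.88], [-54.13, 125.18], [17.81, 147.31], [-75.09, 255.09], [0, 152.58], [-146.25, 146.25]. Speed limits (degrees/s): [147.25, 147.25, 180, 180, 180, 180].

### API

Orientations are given as [roll, pitch, yaw] about the fixed x, y, z axes, in that order (R = Rz(yaw) Ry(pitch) Rx(roll)).
In Python, from cell import robot, cams gives the robot as it stands.
- The arm moves only by the tool arm_command, never from a script. Its arguments are lists of equal length, an entry for each row: "translation": the shift along the tool's x, y, z in mm, a list of three; "rotation": the turn, a rotation vector about the tool's x, y, z in rad, a list of three; "fingers": the opening, from 0 (shut) to 1 (fully open). In form: {"translation": [[x, y, z], ...], "rotation": [[wx, wy, wz], ...], "fingers": [fingers, ...]}. A call has 1 to 12 rows; each row is the pose to reach, as a shift and turn from the pose commanded when the call began, along the tool's axes at that moment; what a row does not reach only later rows make up. A row lasts 1/12 s, in which the tool goes at most 41.7 mm and 7.16 degrees, less where a joint would pass 70% of its speed; a pose out of reach is approached as far as the arm can. A call with a gripper value outside its range is refused whole. The fingers move at their own pace and stop on an object; "newtons" is the grip in N (left out, the last holds). Time passes only in rows, so rows that repeat a pose let the fingers close. It gives the time, the measured TCP pose, the force, the opening and the grip force at its end, in the units of the state.
- robot.get_obs(): the state, without advancing time (a new reading comes with each control period).
- cams.read_camera(name): name is "scene" or "side" or "wrist"; returns a dict with "image" (420x560x3 uint8, red, green, blue), "camera_matrix" (3x3 intrinsics, pixels), "R" (3x3) and "t" (3): a world point X has camera coordinates R X + t. Camera axes: x right, y down, z forward; pixel columns grow to the right and rows downward; lengths in m; the calibration is good to about 2 mm. A picture is of the moment at which its call begins. There is no depth.
- robot.close_job(): hands the job in; it is judged then, once.
The state is a dict: "time_s": time; "qpos": joint angles; "joint_vel": joint speeds; "joint_efforts": joint torques, N m; "ee_pos": TCP position; "tool_rot": TCP orientation; "ft_force": force on the tool from outside, world axes, zero at the start; "wrist_torque": the same for the moment, N m; "finger_gap": finger opening in m; "grip_force": force on a finger pad.
Only numpy, scipy, OpenCV 4.12 (cv2) and the standard library are available. Lean on these libraries where they do the work, as an engineer would, in place of code of your own. Each camera call takes 0.05 s, during which the arm holds its last target. There are 200 camera calls.

### The job

The coolant tank of the skate grinder is to be topped up. Unscrew the ribbed cap from its sloping filler neck without forcing the thread, keep hold of it as it comes free so that it does not drop, and set it down gently in the steel parts tray, flat on its open rim with its top up. Leave the other things on the bench where they are.

Things in the scene. Friction and masses are not known exactly. Their poses are not given: they have to be found in the camera images.
- cap: black ribbed screw cap, 52 mm across, 26 mm tall, 50 g. Origin: centre of its open rim; z to its closed top. Right-hand thread, pitch 8 mm, screwed fully home on the neck. Turned anticlockwise (seen from its top) it rises 8 mm a turn and is free after about 1.6 turns, then sits loose over the last 9 mm of neck. Turns easily, play 1.5 mm; pulled while threaded it meets a hard stop.
- neck: white threaded filler neck, 43 mm over the thread, 40 mm long. Origin: centre of its mouth; z out along it, leaning 29 degrees (0.5 rad) from vertical to the unit's front. It stands square on the tank's sloping shoulder (to 60 mm from its axis). Screwed home, the cap's origin is at z = -22 mm, 18 mm above the shoulder. Nothing above the shoulder within 70 mm of the axis.
- coolant_unit: coolant unit, fixed: red drip pan 250 x 235 mm, white plastic tank 200 x 200 mm, 161 mm high at the back, grey pump motor on its back half up to 224 mm high. Origin under its centre, front (-x) to the robot at yaw 0; the neck is on the front half.
- tray: shallow open dark steel parts tray, fixed, inside 164 x 124 mm, rim 18 mm high, floor 3 mm above the bench, 186 x 146 mm over its turned-out rim. Origin under its centre, x along the longer side. Left or right of the tank.
- spare_wheel: spare grinding wheel, a flat pale disc 152 mm across and 10 mm thick with a paper centre, lying on the bench on the other side of the tank. Bystander. Origin under its centre.
- bottle: grey bottle with a black cap, 60 mm across, 170 mm tall, standing beside the tank, farther from the robot than the tray or wheel. Bystander. Origin under its centre.
- hone: hand hone, a grey stone in an aluminium holder 115 x 32 x 20 mm, lying on the other side of the tank from the bottle. Bystander. Origin under its centre.
Things that resemble listed ones, but are neither listed nor needed, are in the scene too. What is shaped like the cap but yellow is not meant. Of the things shaped like the tray, the steel one is meant.

How it is judged:
By the outcome, as a careful person would: the job done as asked, in the order asked, and still so for the second after the job is handed in, with the robot touching nothing.
It also fails if it takes over 72 s, if anything falls off the work surface, if the arm or the gripper's body presses on something with over 40 N, if the wrist force passes 120 N, or if a joint passes its speed limit or range.

## Working session

There is one attempt and no reset: what is moved stays moved. The work goes in short steps, Python scripts to look and compute and a tool call to move; the robot and the scene stay as the last step left them, time stands still between calls to the robot, and variables do not carry over. Pictures are saved under pics/ and viewed, at most 12 in all, crops included, and the job is handed in when it is done.

Besides the shell and the picture viewer there is one more tool, called after "Emit:" as name(argument=value, ...) on one line, values as JSON. arm_command: Moves the arm, as the interface text tells. Its arguments: {"type":"object","properties":{"translation":{"type":"array","items":{"type":"array","items":{"type":"number"}}},"rotation":{"type":"array","items":{"type":"array","items":{"type":"number"}}},"fingers":{"type":"array","items":{"type":"number"}},"newtons":{"type":"number"}},"required":["translation","rotation","fingers"]}

```bash
mkdir -p pics; ls; python3 - <<'E'
from cell import robot,cams
import cv2,numpy as np,pickle
print(robot.get_obs())
d={}
for n in ("scene","side","wrist"):
    r=cams.read_camera(n);d[n]=r
    cv2.imwrite(f"pics/{n}0.png",r["image"][:,:,::-1])
    print(n,-r["R"].T@r["t"],r["R"].round(2).tolist())
pickle.dump(d,open("d0.pkl","wb"))
E
```

```text
pics
{'time_s': 0.0, 'qpos': array([ 6.52069199e+01,  1.51670382e+01,  9.19807376e+01, -1.05885243e-03,
        7.29764954e+01, -2.11273483e+00]), 'joint_vel': array([ 0.14477342, -0.01163886,  0.00995951, -0.03445937, -0.03396418,
        0.06940766]), 'joint_efforts': array([ 1.21597219e-03, -5.02095473e+01, -3.56883681e+01,  7.29398732e-02,
        2.92169378e-02, -1.66590735e-04]), 'ee_pos': array([0.2599689 , 0.62216709, 0.2374178 ]), 'tool_rot': array([-1.79875776e+02, -3.57025847e-03,  1.57319962e+02]), 'ft_force': array([-0.61391731,  0.37838757,  0.48273424]), 'wrist_torque': array([-0.03305359,  0.0085315 , -0.00013625]), 'grip_force': 0.0, 'finger_gap': 0.08811472869961835}
scene [ 1.3067183  -0.46804407  0.75505635] [[0.47, 0.88, -0.02], [0.53, -0.3, -0.8], [-0.71, 0.36, -0.6]]
side [0.514129   0.55868258 0.81342375] [[-1.0, -0.07, -0.0], [-0.05, 0.71, -0.7], [0.05, -0.7, -0.71]]
wrist [0.18535617 0.65575969 0.38373175] [[0.39, 0.92, -0.0], [0.88, -0.37, 0.32], [0.29, -0.12, -0.95]]
```

View pics/scene0.png

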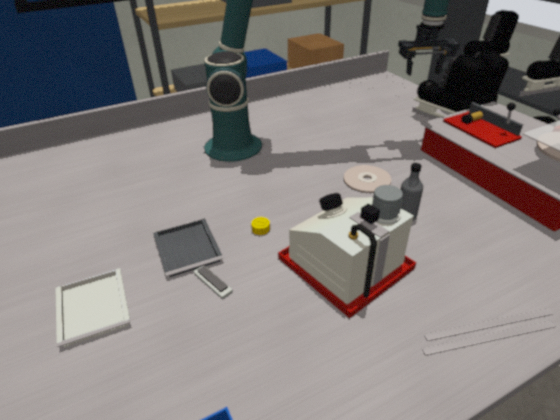

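View pics/side0.png

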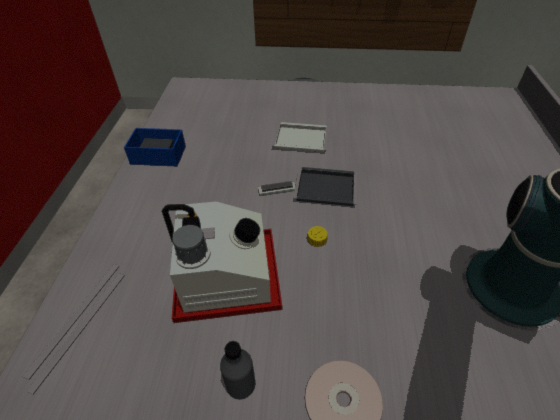

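The scene view shows the black cap on the tank at (331,201), the dark steel tray at (187,246), and a yellow decoy cap at (260,226). In the side view the cap is at (247,230) and the tray at (325,187). I'll enlarge crops of these next.

```bash
python3 - <<'E'
import cv2,numpy as np,pickle
d=pickle.load(open("d0.pkl","rb"))
def crop(n,u,v,w,h,W,H): return cv2.resize(d[n]["image"][v:v+h,u:u+w,::-1],(W,H),interpolation=cv2.INTER_CUBIC)
a=np.hstack([crop("scene",270,170,160,140,400,350),crop("side",165,190,160,140,400,350)])
b=np.hstack([crop("scene",140,210,100,62,400,248),crop("side",280,160,100,62,400,248)])
cv2.imwrite("pics/crop1.png",np.vstack([a,b]))
E
```

```text
(no output)
```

View pics/crop1.png

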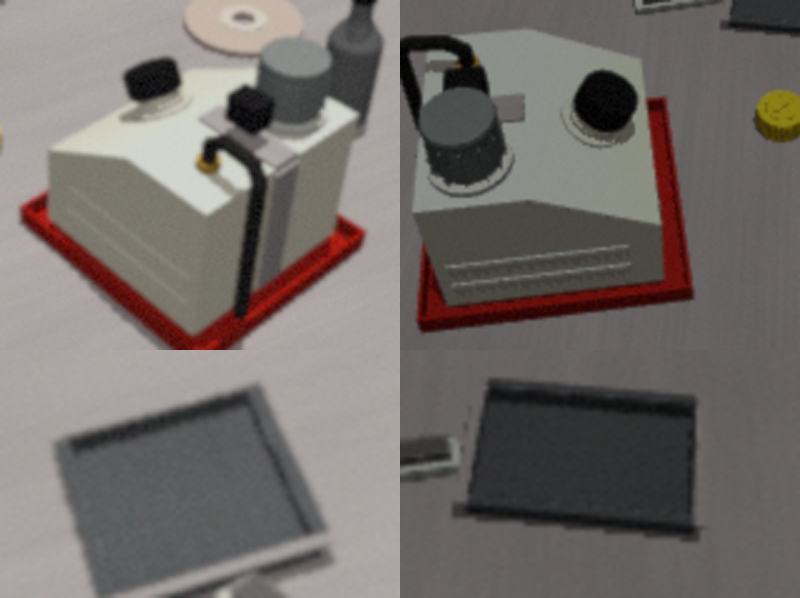

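```bash
cat > h.py <<'E'
import numpy as np,pickle
from scipy.spatial.transform import Rotation as Ro
def ray(r,p):
    v=r["R"].T@np.linalg.solve(r["camera_matrix"],[p[0],p[1],1.]); return -r["R"].T@r["t"],v/np.linalg.norm(v)
def tri(*rp):
    A=0;b=0
    for r,p in rp:
        c,v=ray(r,p);M=np.eye(3)-np.outer(v,v);A=A+M;b=b+M@c
    X=np.linalg.solve(A,b)
    return X,[np.linalg.norm((np.eye(3)-np.outer(ray(r,p)[1],ray(r,p)[1]))@(X-ray(r,p)[0])) for r,p in rp]
def onz(r,p,z):
    c,v=ray(r,p); return c+v*(z-c[2])/v[2]
def proj(r,X):
    q=r["camera_matrix"]@(r["R"]@X+r["t"]); return q[:2]/q[2]
E
python3 - <<'E'
from h import *
np.set_printoptions(precision=4,suppress=True)
d=pickle.load(open("d0.pkl","rb"));s,e=d["scene"],d["side"]
print("cap",tri((s,(330.8,200.8)),(e,(247,230))))
print("pan f-y",tri((s,(278.8,254)),(e,(269,229.6))))
z=.02
for r,p in((s,(278.8,254)),(s,(415.6,264)),(s,(346,309)),(e,(269,229.6)),(e,(281.4,308.4)),(e,(173.4,321.2))): print(onz(r,p,z))
print("tray")
for p in((302,167.5),(354.2,171.7),(354.2,206.2),(294.5,200.5)):print(onz(e,p,.018))
for p in((153.75,232.5),(205.5,218.75),(222,257)):print(onz(s,p,.018))
E
```

```text
cap (array([0.642 , 0.0023, 0.1603]), [np.float64(7.043508925368128e-05), np.float64(7.043508925365885e-05)])
pan f-y (array([ 0.61  , -0.1244,  0.0182]), [np.float64(0.00026789558799617777), np.float64(0.0002678955879962265)])
[ 0.6115 -0.1253  0.02  ]
[0.805  0.1501 0.02  ]
[ 0.8371 -0.0772  0.02  ]
[ 0.61   -0.1226  0.02  ]
[0.5582 0.112  0.02  ]
[0.796  0.1596 0.02  ]
tray
[ 0.5309 -0.3918  0.018 ]
[ 0.3658 -0.3817  0.018 ]
[ 0.3742 -0.2288  0.018 ]
[ 0.5469 -0.2409  0.018 ]
[ 0.3696 -0.3823  0.018 ]
[ 0.3818 -0.2387  0.018 ]
[ 0.5496 -0.2547  0.018 ]
```

```bash
cat >> h.py <<'E'
np.set_printoptions(precision=4,suppress=True)
def axis(yaw): y=np.radians(yaw); return np.array([-np.sin(.5)*np.cos(y),-np.sin(.5)*np.sin(y),np.cos(.5)])
def Rt(a,q6=0):
    z=-a; y=np.array([0,0,1.])-a*a[2]; y/=np.linalg.norm(y)
    return np.column_stack([np.cross(y,z),y,z])@Ro.from_euler("z",q6,degrees=True).as_matrix()
def delta(o,p,R):
    R0=Ro.from_euler("xyz",o["tool_rot"],degrees=True).as_matrix()
    print("tcp",o["ee_pos"],"d mm",(R0.T@(p-o["ee_pos"])*1e3).round(1),"rv",Ro.from_matrix(R0.T@R).as_rotvec().round(4))
E
python3 - <<'E'
from h import *
from cell import robot
o=robot.get_obs(); a=axis(12.3); C=np.array([.642,.0023,.1603]); O=C-.013*a
print(a,O); p=O+.123*a; print(p)
delta(o,p,Rt(a,0)); delta(o,p,Rt(a,30))
E
```

```text
[-0.4684 -0.1021  0.8776] [0.6481 0.0036 0.1489]
[ 0.5905 -0.0089  0.2568]
tcp [0.26   0.6223 0.2377] d mm [-548.3 -455.1  -18.4] rv [-0.4623 -0.2392  0.9399]
tcp [0.26   0.6223 0.2377] d mm [-548.3 -455.1  -18.4] rv [-0.5366 -0.1175  1.4507]
```

Emit:
arm_command(translation=[[-373,-310,-40],[-373,-310,-40],[-373,-310,-40],[-373,-310,-40],[-373,-310,-40],[-373,-310,-40],[-373,-310,-40],[-373,-310,-40],[-373,-310,-40],[-373,-310,-40],[-373,-310,-40],[-373,-310,-40]], rotation=[[-0.462,-0.239,0.94],[-0.462,-0.239,0.94],[-0.462,-0.239,0.94],[-0.462,-0.239,0.94],[-0.462,-0.239,0.94],[-0.462,-0.239,0.94],[-0.462,-0.239,0.94],[-0.462,-0.239,0.94],[-0.462,-0.239,0.94],[-0.462,-0.239,0.94],[-0.462,-0.239,0.94],[-0.462,-0.239,0.94]], fingers=[1,1,1,1,1,1,1,1,1,1,1,1])

```text
time_s: 1.15
ee_pos: [0.4852, 0.1904, 0.2791]
tool_rot: [151.2, -0.0, 102.3]
ft_force: [1.1, 0.2, 0.6]
finger_gap: 0.0881
grip_force: 0.0
```

```bash
python3 - <<'E'
from h import *
from cell import robot
o=robot.get_obs(); a=axis(12.3); O=np.array([.6481,.0036,.1489]); p=O+.123*a
print(o["qpos"],o["time_s"]); delta(o,p,Rt(a,0))
E
```

```text
[ 21.5664 -21.2937 126.6663  -6.1162  46.3451  12.4313] 1.15
tcp [0.4852 0.1904 0.2791] d mm [-217.1   42.4   48.5] rv [ 0.0019 -0.0004 -0.0011]
```

Emit:
arm_command(translation=[[-217,42,48],[-217,42,48],[-217,42,48],[-217,42,48],[-217,42,48],[-217,42,48],[-217,42,48],[-217,42,48]], rotation=[[0,0,0],[0,0,0],[0,0,0],[0,0,0],[0,0,0],[0,0,0],[0,0,0],[0,0,0]], fingers=[1,1,1,1,1,1,1,1])

```text
time_s: 1.82
ee_pos: [0.5893, -0.0073, 0.2555]
tool_rot: [151.4, -0.1, 102.1]
ft_force: [-0.5, 0.7, 0.9]
finger_gap: 0.0881
grip_force: 0.0
```

```bash
python3 - <<'E'
from h import *
from cell import robot,cams
import cv2
o=robot.get_obs(); a=axis(12.3); O=np.array([.6481,.0036,.1489]); p=O+.123*a
print(o["qpos"],o["time_s"]); delta(o,p,Rt(a,0))
r=cams.read_camera("wrist"); pickle.dump((r,o),open("d1.pkl","wb"))
X=[proj(r,O+k*a) for k in(0,.013,.026)]; print(X)
cv2.imwrite("pics/w1.png",cv2.resize(r["image"][:,:,::-1],(784,588),interpolation=cv2.INTER_CUBIC))
E
```

```text
[ -8.9147 -11.0433 121.5836  14.6439  43.4962 -29.3508] 1.8167
tcp [ 0.5893 -0.0073  0.2555] d mm [-1.9  1.4 -0.7] rv [-0.0012 -0.001  -0.0036]
[array([275.3948, 202.3208]), array([275.3787, 207.2319]), array([275.3611, 212.6157])]
```

View pics/w1.png

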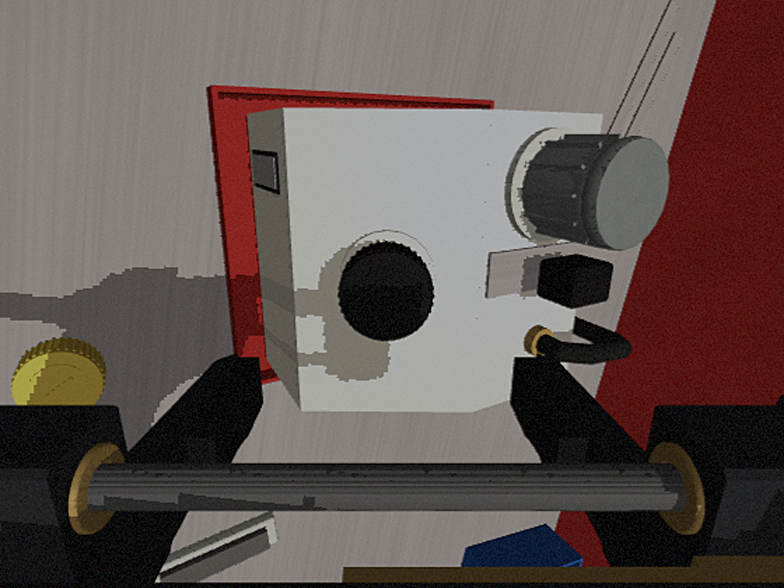

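The wrist view shows the cap at about (386,291) in the enlarged picture, with the pump motor at the right and the yellow decoy at the left. The prediction matches to a few pixels, so I'll fit the silhouette boxes in all three views.

```bash
python3 - <<'E'
from h import *
import cv2
from scipy.optimize import least_squares
d=pickle.load(open("d0.pkl","rb")); r,_=pickle.load(open("d1.pkl","rb"))
a=axis(12.3);O=np.array([.6481,.0036,.1489]);R=Rt(a)
t=np.linspace(0,2*np.pi,72);ring=.026*np.c_[np.cos(t),np.sin(t),0*t]@R.T
def box(c,O): 
    q=np.array([proj(c,O+k*a+x) for k in(0,.026) for x in ring]); return np.r_[q.min(0),q.max(0)]
obs=[]
for n,c,w in(("scene",d["scene"],(315,188,350,218)),("side",d["side"],(230,212,264,246)),("wrist",r,(225,160,330,255))):
    g=c["image"][w[1]:w[3],w[0]:w[2]].max(2)<60
    k,l,st,ce=cv2.connectedComponentsWithStats(g.astype(np.uint8)); i=1+st[1:,4].argmax(); x,y,ww,h=st[i,:4]
    b=np.array([x+w[0],y+w[1],x+w[0]+ww-1,y+w[1]+h-1.]); obs.append((n,c,b)); print(n,b,box(c,O))
for sel in("all","wrist"):
    f=lambda v:np.concatenate([(box(c,v)-b)*(1 if n=="wrist" else 2) for n,c,b in obs if sel in("all",n)])
    s=least_squares(f,O,loss="soft_l1"); print(sel,s.x,(s.x-O)@R*1e3,f(s.x).round(1))
E
```

```text
scene [320. 194. 341. 209.] [318.6705 191.5764 342.8939 210.2006]
side [235. 218. 259. 242.] [233.8682 217.3431 259.9997 242.8365]
wrist [241. 172. 309. 243.] [241.458  171.9702 309.2531 243.5741]
all [0.6482 0.0035 0.1481] [-0.0887 -0.3071  0.7146] [-2.7 -4.3  3.7  3.  -2.3 -0.9  2.   2.1  0.2 -0.1 -0.2  0.3]
wrist [0.6482 0.0036 0.1481] [-0.0259 -0.2738  0.7717] [ 0.2 -0.2 -0.2  0.2]
```

Emit:
arm_command(translation=[[0,0,0],[0,0,0],[0,0,0],[0,0,0],[0,0,0],[0,0,0],[0,0,0],[0,0,0],[0,0,0],[0,0,0],[0,0,0],[0,0,0]], rotation=[[0,0,0.12],[0,0,0.24],[0,0,0.36],[0,0,0.48],[0,0,0.6],[0,0,0.72],[0,0,0.84],[0,0,0.96],[0,0,1.08],[0,0,1.2],[0,0,1.32],[0,0,1.44]], fingers=[1,1,1,1,1,1,1,1,1,1,1,1])

```text
time_s: 2.87
ee_pos: [0.5887, -0.0039, 0.2567]
tool_rot: [176.2, -28.5, 20.6]
ft_force: [0.8, -0.3, 0.2]
finger_gap: 0.088
grip_force: 0.0
```

Emit:
arm_command(translation=[[0,0,0],[0,0,0],[0,0,0],[0,0,20],[0,0,40],[0,0,60],[0,0,60],[0,0,60],[0,0,60],[0,0,60]], rotation=[[0,0,0.12],[0,0,0.24],[0,0,0.36],[0,0,0.48],[0,0,0.6],[0,0,0.72],[0,0,0.84],[0,0,0.96],[0,0,1.0],[0,0,1.0]], fingers=[1,1,1,1,1,1,1,1,1,1])

```text
time_s: 3.7
ee_pos: [0.6169, 0.0023, 0.2037]
tool_rot: [-157.3, -17.9, -41.0]
ft_force: [0.8, 0.9, -0.5]
finger_gap: 0.088
grip_force: 0.0
```

```bash
cat > st.py <<'E'
from h import *
from cell import robot
o=robot.get_obs(); a=axis(12.3); O=np.array([.6482,.0035,.1482])
R0=Ro.from_euler("xyz",o["tool_rot"],degrees=True).as_matrix()
y=R0[:,1]; R=np.column_stack([np.cross(y,-a),y-a*(y@a),-a]); R/=np.linalg.norm(R,axis=0)
print(o["time_s"],o["qpos"],"F",o["ft_force"],"grip",o["grip_force"],o["finger_gap"],"h mm",(o["ee_pos"]-O)@a*1e3); delta(o,O+.003*a,R)
E
python3 st.py
```

```text
3.7 [ -7.2983  -5.0468 122.1848  15.8936  36.7255 109.5421] F [ 0.7721  0.8803 -0.5456] grip 0.0 0.08804746680238834 h mm 63.52634529389399
tcp [0.6169 0.0023 0.2037] d mm [ 4.6  3.3 60.5] rv [-0.0022  0.0021  0.    ]
```

Emit:
arm_command(translation=[[4.6,3.3,0],[4.6,3.3,10],[4.6,3.3,25],[4.6,3.3,30],[4.6,3.3,30],[4.6,3.3,30]], rotation=[[0,0,0],[0,0,0],[0,0,0],[0,0,0],[0,0,0],[0,0,0]], fingers=[1,1,1,1,1,1])

```text
time_s: 4.2
ee_pos: [0.633, -0.0022, 0.1769]
tool_rot: [-157.3, -17.9, -41.1]
ft_force: [0.2, -0.8, -0.7]
finger_gap: 0.088
grip_force: 0.0
```

```bash
python3 st.py; python3 - <<'E'
from h import *
from cell import robot,cams
import cv2
o=robot.get_obs();r=cams.read_camera("wrist"); pickle.dump((r,o),open("d2.pkl","wb"))
a=axis(12.3);O=np.array([.6482,.0035,.1482])
for k in(0,.013,.026):print(proj(r,O+k*a))
print(robot.get_obs()["ee_pos"])
cv2.imwrite("pics/w2.png",cv2.resize(r["image"][:,:,::-1],(784,588),interpolation=cv2.INTER_CUBIC))
E
```

```text
4.2 [ -7.5252  -1.4196 121.858   17.2299  33.6368 107.7824] F [ 0.1838 -0.7956 -0.7211] grip 0.0 0.08801211073943753 h mm 32.85267014489199
tcp [ 0.633  -0.0022  0.1769] d mm [-1.5 -1.8 29.9] rv [-0.0006  0.0019  0.    ]
[276.4079 246.4244]
[276.4158 256.6433]
[276.4248 268.3352]
[ 0.6333 -0.0023  0.1775]
```

View pics/w2.png

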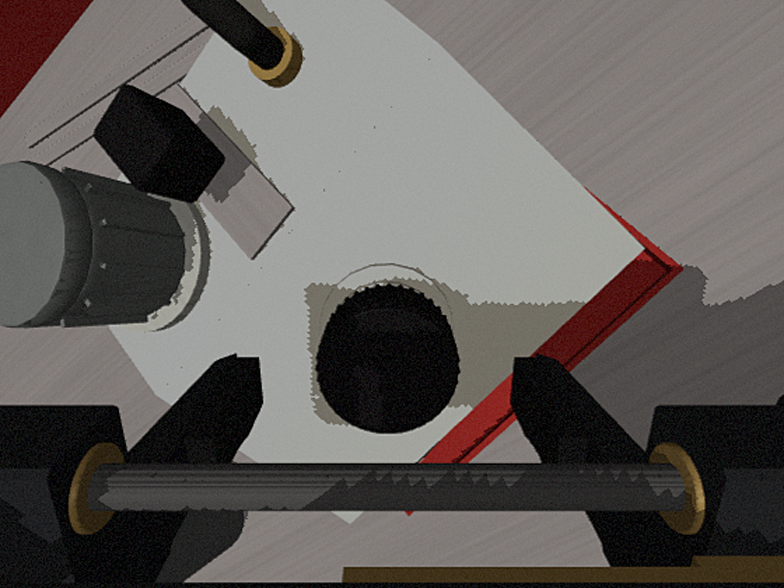

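The wrist view shows the cap midway between the fingertips: cap centre at column 388, fingertips at 262 and 513. That disagrees by about 2 mm with the measured pose, so I'll check how consistent the camera and tool poses are.

```bash
python3 - <<'E'
from h import *
import cv2
from scipy.optimize import least_squares
a=axis(12.3);O=np.array([.6482,.0035,.1482])
from cell import robot
for f in("d1.pkl","d2.pkl"):
    r,o=pickle.load(open(f,"rb")); R0=Ro.from_euler("xyz",o["tool_rot"],degrees=True).as_matrix()
    c=-r["R"].T@r["t"]; print(R0.T@(c-o["ee_pos"])*1e3, Ro.from_matrix(r["R"]@R0).as_rotvec())
    g=r["image"][150:330,200:350].max(2)<60
    if f=="d2.pkl":
        k,l,st,ce=cv2.connectedComponentsWithStats(g[:,20:120].astype(np.uint8));print(st[1:][st[1:,4]>500]+[220,150,0,0,0])
r,o=pickle.load(open("d2.pkl","rb"))
R=Rt(a);t=np.linspace(0,2*np.pi,72);ring=.026*np.c_[np.cos(t),np.sin(t),0*t]@R.T
q=np.array([proj(r,O+k*a+x) for k in(0,.026) for x in ring]);print(q.min(0),q.max(0))
E
```

```text
[  83.5811    1.5415 -145.4028] [ 0.2532  0.2517 -1.5569]
[  82.6036   -1.9221 -145.4045] [ 0.2514  0.2532 -1.5565]
[[ 225  202   95  108 8233]]
[225.6045 204.2623] [327.2905 311.4315]
```

Emit:
arm_command(translation=[[0,0,8],[0,0,18],[0,0,26],[0,0,30],[0,0,30],[0,0,30],[0,0,30]], rotation=[[0,0,0],[0,0,0],[0,0,0],[0,0,0],[0,0,0],[0,0,0],[0,0,0]], fingers=[1,1,1,1,1,1,1])

```text
time_s: 4.83
ee_pos: [0.6475, 0.0007, 0.1513]
tool_rot: [-157.3, -18.0, -41.2]
ft_force: [0.0, -0.2, -0.0]
finger_gap: 0.0883
grip_force: 0.0
```

```bash
python3 st.py; python3 - <<'E'
from h import *
from cell import robot,cams
import cv2
o=robot.get_obs();r=cams.read_camera("wrist");R0=Ro.from_euler("xyz",o["tool_rot"],degrees=True).as_matrix()
print(R0.T@(-r["R"].T@r["t"]-o["ee_pos"])*1e3)
a=axis(12.3);O=np.array([.6482,.0035,.1482])
R=Rt(a);t=np.linspace(0,2*np.pi,72);ring=.026*np.c_[np.cos(t),np.sin(t),0*t]@R.T
q=np.array([proj(r,O+k*a+x) for k in(0,.026) for x in ring]);print(q.min(0),q.max(0))
cv2.imwrite("pics/w3.png",cv2.resize(r["image"][:,:,::-1],(784,588),interpolation=cv2.INTER_CUBIC))
E
```

```text
4.8333 [ -6.9606   1.9276 121.5699  18.3185  30.4929 106.877 ] F [ 0.0459 -0.1948 -0.0449] grip 0.0 0.08829890382677005 h mm 3.36456584458297
tcp [0.6475 0.0007 0.1513] d mm [-2.2 -1.4  0.4] rv [-0.0013  0.0005  0.    ]
[  82.5827   -1.9227 -145.3957]
[216.7047 224.8372] [338.1206 352.7588]
```

View pics/w3.png

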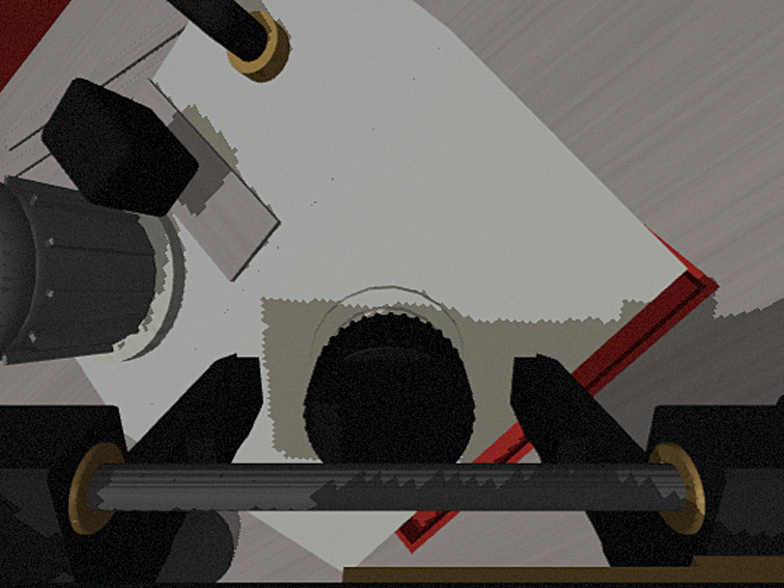

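Cap centre at column 389 and fingers at 387.5, so the two are level to about 0.5 mm. Next I'll separate the camera-mount offset from the world bias, to get the offset in tool x.

```bash
python3 - <<'E'
from h import *
from cell import robot,cams
d=pickle.load(open("d0.pkl","rb"))["wrist"]
o0={"ee_pos":np.array([.25997,.62217,.23742]),"tool_rot":[-179.876,-.0036,157.32]}
D=[(d,o0)]+[pickle.load(open(f,"rb")) for f in("d1.pkl","d2.pkl")]
A=[];b=[]
for r,o in D:
    R0=Ro.from_euler("xyz",o["tool_rot"],degrees=True).as_matrix()
    A.append(np.hstack([R0,np.eye(3)]));b.append(-r["R"].T@r["t"]-o["ee_pos"])
A=np.vstack(A);b=np.hstack(b);s=np.linalg.lstsq(A,b,rcond=None)[0];print(s*1e3,(A@s-b)*1e3)
R0=Ro.from_euler("xyz",D[2][1]["tool_rot"],degrees=True).as_matrix();print("bias in tool",R0.T@s[3:]*1e3)
E
```

```text
[  82.4684    0.006  -146.0194    1.3665    1.4668    0.2308] [ 0.0216 -0.0308 -0.0567 -0.0061  0.0338  0.0349 -0.0155 -0.003   0.0218]
bias in tool [ 0.1326 -1.9258  0.5883]
```

Emit:
arm_command(translation=[[-1.7,0.5,0],[-1.7,0.5,0],[-1.7,0.5,0],[-1.7,0.5,0],[-1.7,0.5,0],[-1.7,0.5,0],[-1.7,0.5,0],[-1.7,0.5,0]], rotation=[[0,0,0],[0,0,0],[0,0,0],[0,0,0],[0,0,0],[0,0,0],[0,0,0],[0,0,0]], fingers=[0.7,0.62,0.5,0.4,0.4,0.4,0.4,0.4], newtons=20)

```text
time_s: 5.55
ee_pos: [0.646, 0.0014, 0.1508]
tool_rot: [-157.3, -18.0, -41.2]
ft_force: [-0.5, 0.1, 0.8]
finger_gap: 0.0518
grip_force: 20.0
```

```bash
sed -i 's/O=np.array.*/O=np.array([.6468,.0020,.1480])/' st.py; python3 st.py
```

```text
5.55 [ -6.9059   1.793  121.7818  18.3205  30.3969 106.9117] F [-0.5322  0.1375  0.7534] grip 20.00015157933376 0.05180925041878259 h mm 2.880363969657168
tcp [0.646  0.0014 0.1508] d mm [-0.7  0.1 -0.1] rv [-0.0014  0.0004  0.    ]
```

Emit:
arm_command(translation=[[0,0,-0.1],[0,0,-0.25],[0,0,-0.4],[0,0,-0.55],[0,0,-0.7],[0,0,-0.85]], rotation=[[0,0,-0.1],[0,0,-0.22],[0,0,-0.34],[0,0,-0.46],[0,0,-0.58],[0,0,-0.7]], fingers=[0.4,0.4,0.4,0.4,0.4,0.4])

```text
time_s: 6.05
ee_pos: [0.6456, 0.0012, 0.1513]
tool_rot: [-174.8, -28.3, 1.6]
ft_force: [0.3, -0.1, 0.0]
finger_gap: 0.052
grip_force: 20.0
```

```bash
python3 st.py; python3 -c "
from cell import robot
print(robot.get_obs()['wrist_torque'])"
```

```text
6.05 [ -6.9229   1.7127 121.7965  18.2835  30.4663  66.4944] F [ 0.2537 -0.1387  0.0405] grip 19.99615476714098 0.052030365769454794 h mm 3.5548188121487025
tcp [0.6456 0.0012 0.1513] d mm [-0.5 -0.4  0.6] rv [-0.0012 -0.0005 -0.    ]
[-0.10113718  0.36089095 -0.0346321 ]
```

Emit:
arm_command(translation=[[0,0,-0.15],[0,0,-0.31],[0,0,-0.46],[0,0,-0.61],[0,0,-0.76],[0,0,-0.92],[0,0,-1.07],[0,0,-1.22],[0,0,-1.38],[0,0,-1.53],[0,0,-1.68],[0,0,-1.83]], rotation=[[0,0,-0.12],[0,0,-0.24],[0,0,-0.36],[0,0,-0.48],[0,0,-0.6],[0,0,-0.72],[0,0,-0.84],[0,0,-0.96],[0,0,-1.08],[0,0,-1.2],[0,0,-1.32],[0,0,-1.44]], fingers=[0.4,0.4,0.4,0.4,0.4,0.4,0.4,0.4,0.4,0.4,0.4,0.4])

```text
time_s: 7.05
ee_pos: [0.6446, 0.0011, 0.1528]
tool_rot: [152.4, -8.1, 87.4]
ft_force: [0.6, -0.0, -0.8]
finger_gap: 0.0513
grip_force: 20.0
```

Emit:
arm_command(translation=[[0,0,-0.15],[0,0,-0.31],[0,0,-0.46],[0,0,-0.61],[0,0,-0.76],[0,0,-0.92],[0,0,-1.07],[0,0,-1.22],[0,0,-1.38],[0,0,-1.53],[0,0,-1.68],[0,0,-1.83]], rotation=[[0,0,-0.12],[0,0,-0.24],[0,0,-0.36],[0,0,-0.48],[0,0,-0.6],[0,0,-0.72],[0,0,-0.84],[0,0,-0.96],[0,0,-1.08],[0,0,-1.2],[0,0,-1.32],[0,0,-1.44]], fingers=[0.4,0.4,0.4,0.4,0.4,0.4,0.4,0.4,0.4,0.4,0.4,0.4])

```text
time_s: 8.05
ee_pos: [0.6436, 0.001, 0.1543]
tool_rot: [167.2, 25.9, 165.0]
ft_force: [-0.2, 0.6, -0.6]
finger_gap: 0.0518
grip_force: 20.0
```

```bash
python3 st.py
```

```text
8.05 [ -6.987    1.2943 121.8537  18.1394  30.8625 -98.3935] F [-0.2437  0.6195 -0.641 ] grip 19.995958435793 0.0517723680241532 h mm 7.128484380219825
tcp [0.6436 0.001  0.1543] d mm [0.2 0.3 4.1] rv [ 0.0013 -0.0005  0.    ]
```

Emit:
arm_command(translation=[[0,0,-0.15],[0,0,-0.31],[0,0,-0.46],[0,0,-0.61],[0,0,-0.61],[0,0,-0.61],[0,0,-0.61],[0,0,-0.61]], rotation=[[0,0,-0.12],[0,0,-0.24],[0,0,-0.36],[0,0,-0.48],[0,0,-0.48],[0,0,-0.48],[0,0,-0.48],[0,0,-0.48]], fingers=[0.4,0.4,0.4,0.4,0.4,0.8,0.8,0.8])

```text
time_s: 8.72
ee_pos: [0.6437, 0.0008, 0.1553]
tool_rot: [-178.6, 28.7, -164.7]
ft_force: [-0.2, -0.5, -0.2]
finger_gap: 0.0689
grip_force: 0.0
```

```bash
python3 st.py
```

```text
8.7167 [  -6.9991    1.2105  121.8355   18.1218   30.9152 -125.4211] F [-0.1529 -0.4657 -0.1676] grip 0.0 0.06887092861431607 h mm 7.984505294729093
tcp [0.6437 0.0008 0.1553] d mm [0.6 0.5 5. ] rv [ 0.0011  0.001  -0.    ]
```

Emit:
arm_command(translation=[[0,0,0],[0,0,0],[0,0,0],[0,0,0],[0,0,0],[0,0,0],[0,0,0],[0,0,0],[0,0,0],[0,0,0],[0,0,0],[0,0,0]], rotation=[[0,0,0.12],[0,0,0.24],[0,0,0.36],[0,0,0.48],[0,0,0.6],[0,0,0.72],[0,0,0.84],[0,0,0.96],[0,0,1.08],[0,0,1.2],[0,0,1.32],[0,0,1.44]], fingers=[0.8,0.8,0.8,0.8,0.8,0.8,0.8,0.8,0.8,0.8,0.8,0.8])

```text
time_s: 9.72
ee_pos: [0.6437, 0.0009, 0.1553]
tool_rot: [151.6, 4.6, 111.0]
ft_force: [0.4, 0.4, 0.1]
finger_gap: 0.0703
grip_force: 0.0
```

Emit:
arm_command(translation=[[0,0,0],[0,0,0],[0,0,0],[0,0,0],[0,0,0],[0,0,0],[0,0,0],[0,0,0],[0,0,0],[0,0,0],[0,0,0],[0,0,0]], rotation=[[0,0,0.12],[0,0,0.24],[0,0,0.36],[0,0,0.48],[0,0,0.6],[0,0,0.72],[0,0,0.84],[0,0,0.96],[0,0,1.08],[0,0,1.2],[0,0,1.32],[0,0,1.44]], fingers=[0.8,0.8,0.8,0.8,0.8,0.8,0.8,0.8,0.8,0.8,0.8,0.8])

```text
time_s: 10.72
ee_pos: [0.6437, 0.0009, 0.1553]
tool_rot: [170.8, -27.3, 31.9]
ft_force: [1.2, 0.3, 0.3]
finger_gap: 0.0707
grip_force: 0.0
```

Emit:
arm_command(translation=[[0,0,0],[0,0,0],[0,0,0],[0,0,0],[0,0,0],[0,0,0],[0,0,0],[0,0,0],[0,0,0],[0,0,0],[0,0,0],[0,0,0]], rotation=[[0,0,0.12],[0,0,0.24],[0,0,0.36],[0,0,0.48],[0,0,0.6],[0,0,0.72],[0,0,0.84],[0,0,0.96],[0,0,1.08],[0,0,1.2],[0,0,1.32],[0,0,1.44]], fingers=[0.8,0.8,0.8,0.8,0.8,0.8,0.8,0.8,0.8,0.8,0.8,0.8])

```text
time_s: 11.72
ee_pos: [0.6437, 0.0008, 0.1553]
tool_rot: [-153.6, -11.6, -55.6]
ft_force: [0.6, -0.5, 1.2]
finger_gap: 0.0707
grip_force: 0.0
```

```bash
python3 st.py;  python3 - <<'E'
from h import *
from cell import robot,cams
import cv2
r=cams.read_camera("wrist")
a=axis(12.3);O=np.array([.6482,.0035,.1482])
R=Rt(a);t=np.linspace(0,2*np.pi,72);ring=.026*np.c_[np.cos(t),np.sin(t),0*t]@R.T
for h in (0,.005):
    q=1.4*np.array([proj(r,O+(k+h)*a+x) for k in(0,.026) for x in ring]);print(q.min(0),q.max(0))
cv2.imwrite("pics/w4.png",cv2.resize(r["image"][:,:,::-1],(784,588),interpolation=cv2.INTER_CUBIC))
E
```

```text
11.7167 [ -7.0006   1.2086 121.8357  18.1193  30.9161 122.4115] F [ 0.558  -0.4894  1.1542] grip 0.0 0.07074571221435402 h mm 8.002737198764887
tcp [0.6437 0.0008 0.1553] d mm [-0.7  0.3  5. ] rv [-0.0013  0.0006  0.    ]
[305.2021 304.6748] [470.0206 478.0911]
[302.4818 309.7913] [472.7729 488.9221]
```

View pics/w4.png

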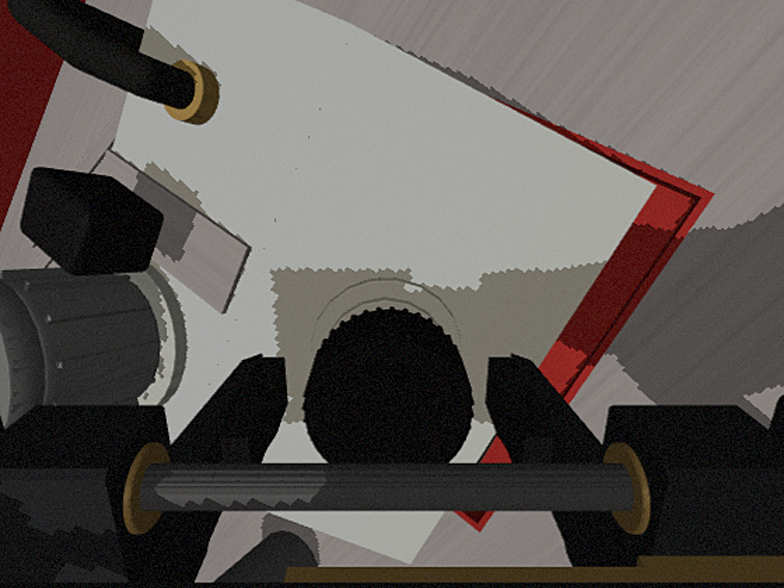

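Cap spans columns 303–473, width 170, which matches the model raised 5 mm. So the cap has turned and risen with the gripper. I'll take hold again and carry on.

Emit:
arm_command(translation=[[0,0,0],[0,0,0],[0,0,0],[0,0,0],[0,0,0],[0,0,0]], rotation=[[0,0,0],[0,0,0],[0,0,0],[0,0,0],[0,0,0],[0,0,0]], fingers=[0.62,0.5,0.4,0.4,0.4,0.4])

```text
time_s: 12.27
ee_pos: [0.6436, 0.0009, 0.1552]
tool_rot: [-153.6, -11.8, -55.2]
ft_force: [-0.1, 1.1, 1.3]
finger_gap: 0.0517
grip_force: 20.0
```

Emit:
arm_command(translation=[[0,0,-0.15],[0,0,-0.31],[0,0,-0.46],[0,0,-0.61],[0,0,-0.76],[0,0,-0.92],[0,0,-1.07],[0,0,-1.22],[0,0,-1.38],[0,0,-1.53],[0,0,-1.68],[0,0,-1.83]], rotation=[[0,0,-0.12],[0,0,-0.24],[0,0,-0.36],[0,0,-0.48],[0,0,-0.6],[0,0,-0.72],[0,0,-0.84],[0,0,-0.96],[0,0,-1.08],[0,0,-1.2],[0,0,-1.32],[0,0,-1.44]], fingers=[0.4,0.4,0.4,0.4,0.4,0.4,0.4,0.4,0.4,0.4,0.4,0.4])

```text
time_s: 13.27
ee_pos: [0.6426, 0.0007, 0.1568]
tool_rot: [170.4, -27.2, 32.8]
ft_force: [-1.5, 1.1, 0.6]
finger_gap: 0.052
grip_force: 20.0
```

Emit:
arm_command(translation=[[0,0,-0.15],[0,0,-0.31],[0,0,-0.46],[0,0,-0.61],[0,0,-0.76],[0,0,-0.92],[0,0,-1.07],[0,0,-1.22],[0,0,-1.38],[0,0,-1.53],[0,0,-1.68],[0,0,-1.83]], rotation=[[0,0,-0.12],[0,0,-0.24],[0,0,-0.36],[0,0,-0.48],[0,0,-0.6],[0,0,-0.72],[0,0,-0.84],[0,0,-0.96],[0,0,-1.08],[0,0,-1.2],[0,0,-1.32],[0,0,-1.44]], fingers=[0.4,0.4,0.4,0.4,0.4,0.4,0.4,0.4,0.4,0.4,0.4,0.4])

```text
time_s: 14.27
ee_pos: [0.6413, 0.0006, 0.1582]
tool_rot: [151.8, 5.0, 111.7]
ft_force: [-3.0, 0.3, 1.6]
finger_gap: 0.0515
grip_force: 20.0
```

```bash
python3 st.py
```

```text
14.2667 [ -7.0671   0.7781 121.9036  17.9736  31.3583 -43.2661] F [-2.9916  0.3138  1.5902] grip 19.996438964735717 0.05150486146637388 h mm 11.630967828891606
tcp [0.6413 0.0006 0.1582] d mm [0.1 0.1 8.6] rv [ 0.     -0.0018  0.    ]
```

Emit:
arm_command(translation=[[0,0,-0.2],[0,0,-0.4],[0,0,-0.6],[0,0,-0.8],[0,0,-1.0],[0,0,-1.15],[0,0,-1.3],[0,0,-1.45],[0,0,-1.6],[0,0,-1.75],[0,0,-1.9],[0,0,-2.05]], rotation=[[0,0,-0.12],[0,0,-0.24],[0,0,-0.36],[0,0,-0.48],[0,0,-0.6],[0,0,-0.72],[0,0,-0.84],[0,0,-0.96],[0,0,-1.08],[0,0,-1.2],[0,0,-1.32],[0,0,-1.44]], fingers=[0.4,0.4,0.4,0.4,0.4,0.4,0.4,0.4,0.4,0.4,0.4,0.4])

```text
time_s: 15.27
ee_pos: [0.6405, 0.0002, 0.1599]
tool_rot: [-178.4, 28.6, -164.1]
ft_force: [-1.6, -0.3, 0.4]
finger_gap: 0.0517
grip_force: 20.0
```

```bash
python3 st.py
```

```text
15.2667 [  -7.1185    0.5585  121.9274   17.8828   31.5328 -125.7111] F [-1.6187 -0.306   0.4092] grip 19.996121213334845 0.05172571051887891 h mm 13.553076547919373
tcp [0.6405 0.0002 0.1599] d mm [-0.1  0.4 10.6] rv [ 0.0013 -0.      0.    ]
```

Emit:
arm_command(translation=[[0,0,0],[0,0,0],[0,0,0],[0,0,0],[0,0,0],[0,0,0],[0,0,0],[0,0,0],[0,0,0],[0,0,0],[0,0,0],[0,0,0]], rotation=[[0,0,0],[0,0,0],[0,0,0],[0,0,0.12],[0,0,0.24],[0,0,0.36],[0,0,0.48],[0,0,0.6],[0,0,0.72],[0,0,0.84],[0,0,0.96],[0,0,1.08]], fingers=[0.8,0.8,0.8,0.8,0.8,0.8,0.8,0.8,0.8,0.8,0.8,0.8])

```text
time_s: 16.27
ee_pos: [0.641, 0.0003, 0.1603]
tool_rot: [154.7, 14.0, 129.6]
ft_force: [0.2, -0.2, -0.3]
finger_gap: 0.0707
grip_force: 0.0
```

Emit:
arm_command(translation=[[0,0,0],[0,0,0],[0,0,0],[0,0,0],[0,0,0],[0,0,0],[0,0,0],[0,0,0],[0,0,0],[0,0,0],[0,0,0],[0,0,0]], rotation=[[0,0,0.12],[0,0,0.24],[0,0,0.36],[0,0,0.48],[0,0,0.6],[0,0,0.72],[0,0,0.84],[0,0,0.96],[0,0,1.08],[0,0,1.2],[0,0,1.32],[0,0,1.44]], fingers=[0.8,0.8,0.8,0.8,0.8,0.8,0.8,0.8,0.8,0.8,0.8,0.8])

```text
time_s: 17.27
ee_pos: [0.641, 0.0003, 0.1602]
tool_rot: [161.5, -22.3, 53.9]
ft_force: [0.3, -0.4, -0.9]
finger_gap: 0.0701
grip_force: 0.0
```

Emit:
arm_command(translation=[[0,0,0],[0,0,0],[0,0,0],[0,0,0],[0,0,0],[0,0,0],[0,0,0],[0,0,0],[0,0,0],[0,0,0],[0,0,0],[0,0,0]], rotation=[[0,0,0.12],[0,0,0.24],[0,0,0.36],[0,0,0.48],[0,0,0.6],[0,0,0.72],[0,0,0.84],[0,0,0.96],[0,0,1.08],[0,0,1.2],[0,0,1.32],[0,0,1.44]], fingers=[0.8,0.8,0.8,0.8,0.8,0.8,0.8,0.8,0.8,0.8,0.8,0.8])

```text
time_s: 18.27
ee_pos: [0.641, 0.0003, 0.1602]
tool_rot: [-158.9, -20.0, -36.0]
ft_force: [-0.0, 0.2, 0.1]
finger_gap: 0.0702
grip_force: 0.0
```

Emit:
arm_command(translation=[[0,0,0],[0,0,0],[0,0,0],[0,0,0],[0,0,0],[0,0,0]], rotation=[[0,0,0],[0,0,0],[0,0,0],[0,0,0],[0,0,0],[0,0,0]], fingers=[0.62,0.5,0.4,0.4,0.4,0.4])

```text
time_s: 18.77
ee_pos: [0.6409, 0.0003, 0.1602]
tool_rot: [-159.1, -20.1, -35.5]
ft_force: [0.0, -0.5, -0.5]
finger_gap: 0.0514
grip_force: 20.0
```

Emit:
arm_command(translation=[[0,0,-0.15],[0,0,-0.31],[0,0,-0.46],[0,0,-0.61],[0,0,-0.76],[0,0,-0.92],[0,0,-1.07],[0,0,-1.22],[0,0,-1.38],[0,0,-1.53],[0,0,-1.68],[0,0,-1.83]], rotation=[[0,0,-0.12],[0,0,-0.24],[0,0,-0.36],[0,0,-0.48],[0,0,-0.6],[0,0,-0.72],[0,0,-0.84],[0,0,-0.96],[0,0,-1.08],[0,0,-1.2],[0,0,-1.32],[0,0,-1.44]], fingers=[0.4,0.4,0.4,0.4,0.4,0.4,0.4,0.4,0.4,0.4,0.4,0.4])

```text
time_s: 19.77
ee_pos: [0.6398, 0.0002, 0.1617]
tool_rot: [161.2, -22.0, 54.8]
ft_force: [0.3, 0.1, 1.0]
finger_gap: 0.0517
grip_force: 20.0
```

```bash
python3 st.py
```

```text
19.7667 [ -7.1396   0.3472 121.9256  17.8376  31.7268  18.7305] F [0.3042 0.061  0.9535] grip 19.99621991256256 0.05174470338478838 h mm 15.48989527915219
tcp [0.6398 0.0002 0.1617] d mm [-0.  -0.4 12.5] rv [-0.001  -0.0012 -0.    ]
```

Emit:
arm_command(translation=[[0,0,-0.15],[0,0,-0.31],[0,0,-0.46],[0,0,-0.61],[0,0,-0.76],[0,0,-0.92],[0,0,-1.07],[0,0,-1.15],[0,0,-1.15]], rotation=[[0,0,-0.12],[0,0,-0.24],[0,0,-0.36],[0,0,-0.48],[0,0,-0.6],[0,0,-0.72],[0,0,-0.84],[0,0,-0.9],[0,0,-0.9]], fingers=[0.4,0.4,0.4,0.4,0.4,0.4,0.4,0.4,0.4])

```text
time_s: 20.52
ee_pos: [0.6391, 0.0001, 0.1627]
tool_rot: [151.3, -0.0, 102.4]
ft_force: [-1.6, 0.9, 1.3]
finger_gap: 0.0517
grip_force: 20.0
```

Emit:
arm_command(translation=[[0,0,-0.5],[0,0,-1.0],[0,0,-1.5],[0,0,-2.0],[0,0,-2.5]], rotation=[[0,0,0],[0,0,0],[0,0,0],[0,0,0],[0,0,0]], fingers=[0.4,0.4,0.4,0.4,0.4])

```text
time_s: 20.93
ee_pos: [0.6383, -0.0003, 0.165]
tool_rot: [151.3, -0.1, 102.3]
ft_force: [-0.7, 1.0, -1.0]
finger_gap: 0.0516
grip_force: 20.0
```

```bash
python3 st.py
```

```text
20.9333 [ -7.2133  -0.0585 121.9483  17.6964  32.0818 -32.333 ] F [-0.6958  1.0375 -0.9605] grip 19.99998918709891 0.051589994644032015 h mm 19.11895206185338
tcp [ 0.6383 -0.0003  0.165 ] d mm [ 0.4 -0.5 16.1] rv [ 0.0007 -0.0012  0.    ]
```

Emit:
arm_command(translation=[[0,0,-1],[0,0,-2],[0,0,-3.5],[0,0,-5],[0,0,-8],[0,0,-12],[0,0,-18],[0,0,-25],[0,0,-35],[0,0,-45],[0,0,-55],[0,0,-60]], rotation=[[0,0,0],[0,0,0],[0,0,0],[0,0,0],[0,0,0],[0,0,0],[0,0,0],[0,0,0],[0,0,0],[0,0,0],[0,0,0],[0,0,0]], fingers=[0.4,0.4,0.4,0.4,0.4,0.4,0.4,0.4,0.4,0.4,0.4,0.4])

```text
time_s: 21.93
ee_pos: [0.6104, -0.0068, 0.2201]
tool_rot: [151.2, -0.0, 102.3]
ft_force: [-0.1, 0.5, -0.1]
finger_gap: 0.0521
grip_force: 20.0
```

```bash
python3 st.py; python3 - <<'E'
from h import *
from cell import robot,cams
import cv2
b=np.array([1.37,1.47,.23])/1e3
d=pickle.load(open("d0.pkl","rb"));s,e=d["scene"],d["side"]
T=np.array([.456,-.3145,0])
S=cams.read_camera("side");W=cams.read_camera("wrist")
A=S["image"][60:285,160:460,::-1]; 
cv2.imwrite("pics/s5.png",np.vstack([cv2.resize(A,(400,300),interpolation=cv2.INTER_CUBIC),cv2.resize(W["image"][:,:,::-1],(400,300))]))
E
```

```text
21.9333 [ -8.4684  -6.7928 121.9621  15.9023  38.683  -30.8909] F [-0.0746  0.463  -0.1177] grip 20.000014083021085 0.05207671139794446 h mm 81.1992647890613
tcp [ 0.6104 -0.0068  0.2201] d mm [ 0.8 -1.9 78.2] rv [ 0.0033 -0.0003  0.    ]
```

View pics/s5.png

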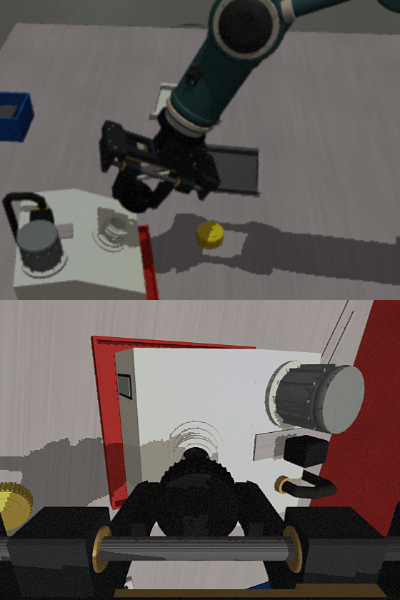

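The cap is held between the fingers and the bare white neck shows, at about (118,225) in the upper picture. Now I'll carry it to the tray.

```bash
cat > tr.py <<'E'
import sys
from h import *
from cell import robot
o=robot.get_obs(); R=Ro.from_euler("xyz",[180,0,85.5],degrees=True).as_matrix()
print(o["time_s"],o["qpos"],"F",o["ft_force"],o["finger_gap"]); delta(o,np.array([.4557,-.316,float(sys.argv[1])]),R)
E
python3 tr.py .18
```

```text
22.0333 [ -8.463   -6.7541 121.9602  15.9201  38.6153 -30.9027] F [ 0.2266  0.235  -0.1601] 0.05151359364030256
tcp [ 0.6107 -0.0068  0.2198] d mm [-269.2 -209.4  -70. ] rv [ 0.5001 -0.074   0.2865]
```

Emit:
arm_command(translation=[[-11,-8,-3],[-30,-23,-8],[-54,-42,-14],[-81,-63,-21],[-110,-86,-29],[-140,-109,-36],[-170,-132,-44],[-199,-155,-52],[-226,-176,-59],[-248,-193,-64],[-261,-203,-68],[-269,-209,-70]], rotation=[[0.02,-0.003,0.011],[0.055,-0.008,0.032],[0.1,-0.015,0.057],[0.15,-0.022,0.086],[0.205,-0.03,0.117],[0.26,-0.038,0.149],[0.315,-0.047,0.18],[0.37,-0.055,0.212],[0.42,-0.062,0.241],[0.46,-0.068,0.264],[0.485,-0.072,0.278],[0.5,-0.074,0.2865]], fingers=[0.4,0.4,0.4,0.4,0.4,0.4,0.4,0.4,0.4,0.4,0.4,0.4])

```text
time_s: 23.03
ee_pos: [0.4543, -0.3173, 0.1774]
tool_rot: [-179.7, -0.0, 85.4]
ft_force: [0.8, 0.6, 0.2]
finger_gap: 0.052
grip_force: 20.0
```

```bash
python3 tr.py .05; python3 - <<'E'
from h import *
from cell import robot,cams
import cv2
W=cams.read_camera("wrist")
R=Ro.from_euler("z",-4.5,degrees=True).as_matrix();b=np.array([1.37,1.47,.23])/1e3;T=np.array([.4557,-.316,0])+b
im=cv2.resize(W["image"][:,:,::-1],(784,588),interpolation=cv2.INTER_CUBIC)
for x in(-.093,.093):
    for y in(-.073,.073):
        q=1.4*proj(W,T+R@[x,y,.018]);cv2.circle(im,tuple(int(v) for v in q.round()),4,(0,0,255),1)
cv2.imwrite("pics/w6.png",im)
E
```

```text
23.0333 [-37.4186   5.0005 110.4022  -0.1635  64.9096 -32.7062] F [0.7991 0.6461 0.2098] 0.05195185098684537
tcp [ 0.4543 -0.3173  0.1774] d mm [  1.3   2.1 127.4] rv [-0.006  -0.0008 -0.0025]
```

View pics/w6.png

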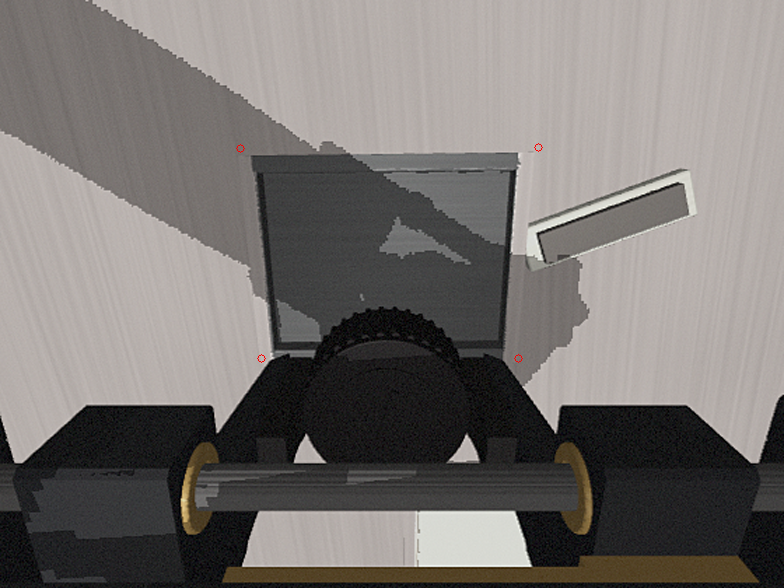

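The tray lies under the cap, with its edges at columns 255–520 centred on the gripper, and the predicted corners agree. The hone is clear to the right. I'll descend.

Emit:
arm_command(translation=[[0.5,0.8,8],[1,1.5,24],[1.3,1.8,46],[1.3,1.8,72],[1.3,1.8,98],[1.3,1.8,120],[1.3,1.8,136],[1.3,1.8,147],[1.3,1.8,154],[1.3,1.8,157],[1.3,1.8,157],[1.3,1.8,157]], rotation=[[-0.001,0,-0.002],[-0.002,0,-0.002],[-0.003,0,-0.002],[-0.003,0,-0.002],[-0.003,0,-0.002],[-0.003,0,-0.002],[-0.003,0,-0.002],[-0.003,0,-0.002],[-0.003,0,-0.002],[-0.003,0,-0.002],[-0.003,0,-0.002],[-0.003,0,-0.002]], fingers=[0.4,0.4,0.4,0.4,0.4,0.4,0.4,0.4,0.4,0.4,0.4,0.4])

```text
time_s: 24.08
ee_pos: [0.4577, -0.3145, 0.0222]
tool_rot: [179.9, 0.0, 85.7]
ft_force: [0.4, -0.2, -0.5]
finger_gap: 0.0518
grip_force: 20.0
```

```bash
python3 tr.py .006; python3 - <<'E'
from h import *
from cell import robot,cams
import cv2
S=cams.read_camera("side");C=cams.read_camera("scene")
f=lambda i:cv2.resize(i,(400,300),interpolation=cv2.INTER_CUBIC)
cv2.imwrite("pics/s7.png",np.hstack([f(S["image"][145:220,280:380,::-1]),f(C["image"][210:285,140:240,::-1])]))
E
```

```text
24.0833 [-37.0731  15.5203 116.8614   0.0202  47.5443 -32.7368] F [ 0.3586 -0.2039 -0.501 ] 0.051849124120787946
tcp [ 0.4577 -0.3145  0.0222] d mm [-1.7 -1.9 16.2] rv [0.0012 0.0005 0.0026]
```

View pics/s7.png

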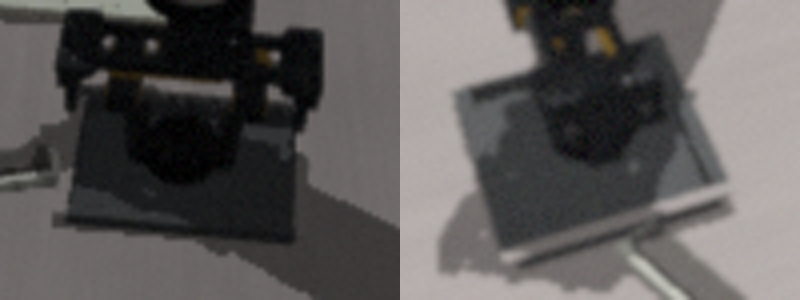

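Both views show the cap over the middle of the tray, clear of the rim and the hone. Next comes the slow descent to contact.

Emit:
arm_command(translation=[[0,0,3],[0,0,7],[0,0,10],[0,0,12],[0,0,13],[0,0,13.5],[0,0,14],[0,0,14.5],[0,0,14.5]], rotation=[[0,0,0],[0,0,0],[0,0,0],[0,0,0],[0,0,0],[0,0,0],[0,0,0],[0,0,0],[0,0,0]], fingers=[0.4,0.4,0.4,0.4,0.4,0.4,0.4,0.4,0.4])

```text
time_s: 24.93
ee_pos: [0.4567, -0.3142, 0.0075]
tool_rot: [-180.0, -0.0, 85.6]
ft_force: [-2.1, 1.3, 5.3]
finger_gap: 0.0517
grip_force: 20.0
```

Emit:
arm_command(translation=[[0,0,0.3],[0,0,0.6],[0,0,0.9],[0,0,0.9]], rotation=[[0,0,0],[0,0,0],[0,0,0],[0,0,0]], fingers=[0.4,0.4,0.4,0.4])

```text
time_s: 25.27
ee_pos: [0.4568, -0.3142, 0.0074]
tool_rot: [-179.9, -0.0, 85.6]
ft_force: [-4.4, 3.9, 12.3]
finger_gap: 0.052
grip_force: 20.0
```

```bash
python3 tr.py .006
```

```text
25.2667 [-37.0961  16.7901 117.2074  -0.0014  46.0645 -32.7337] F [-4.3759  3.8672 12.2946] 0.051978923865997374
tcp [ 0.4568 -0.3142  0.0074] d mm [-1.9 -1.   1.4] rv [-0.0009 -0.0006  0.0024]
```

Emit:
arm_command(translation=[[0,0,-0.6],[0,0,-1.2],[0,0,-1.2],[0,0,-1.2],[0,0,-1.2],[0,0,-1.2],[0,0,-1.2],[0,0,-1.2]], rotation=[[0,0,0],[0,0,0],[0,0,0],[0,0,0],[0,0,0],[0,0,0],[0,0,0],[0,0,0]], fingers=[0.4,0.4,0.4,0.62,0.66,0.7,0.75,0.75], newtons=6)

```text
time_s: 25.93
ee_pos: [0.4568, -0.3142, 0.0069]
tool_rot: [-180.0, -0.0, 85.6]
ft_force: [-0.9, -0.2, -0.1]
finger_gap: 0.0661
grip_force: 0.0
```

Emit:
arm_command(translation=[[0,0,-3],[0,0,-8],[0,0,-18],[0,0,-32],[0,0,-50],[0,0,-70],[0,0,-90],[0,0,-110],[0,0,-125],[0,0,-130],[0,0,-130]], rotation=[[0,0,0],[0,0,0],[0,0,0],[0,0,0],[0,0,0],[0,0,0],[0,0,0],[0,0,0],[0,0,0],[0,0,0],[0,0,0]], fingers=[0.75,0.75,0.75,0.75,0.75,0.75,0.75,0.75,0.75,0.75,0.75])

```text
time_s: 26.85
ee_pos: [0.4582, -0.3153, 0.1398]
tool_rot: [179.8, 0.1, 85.6]
ft_force: [-0.5, -0.5, -0.2]
finger_gap: 0.0659
grip_force: 0.0
```

```bash
python3 tr.py .006; python3 - <<'E'
from h import *
from cell import robot,cams
import cv2
f=lambda i:cv2.resize(i[:,:,::-1],(400,300),interpolation=cv2.INTER_CUBIC)
S,C,W=[cams.read_camera(n)["image"] for n in("side","scene","wrist")]
cv2.imwrite("pics/e8.png",np.vstack([np.hstack([f(S[145:220,280:380]),f(C[210:285,140:240])]),np.hstack([f(W),f(S)])]))
E
```

```text
26.85 [-37.0987   6.9457 112.5419   0.0093  60.2517 -32.7348] F [-0.5068 -0.4898 -0.1584] 0.06594812063602877
tcp [ 0.4582 -0.3153  0.1398] d mm [ -0.6  -3.  133.8] rv [0.0039 0.0023 0.0023]
```

View pics/e8.png

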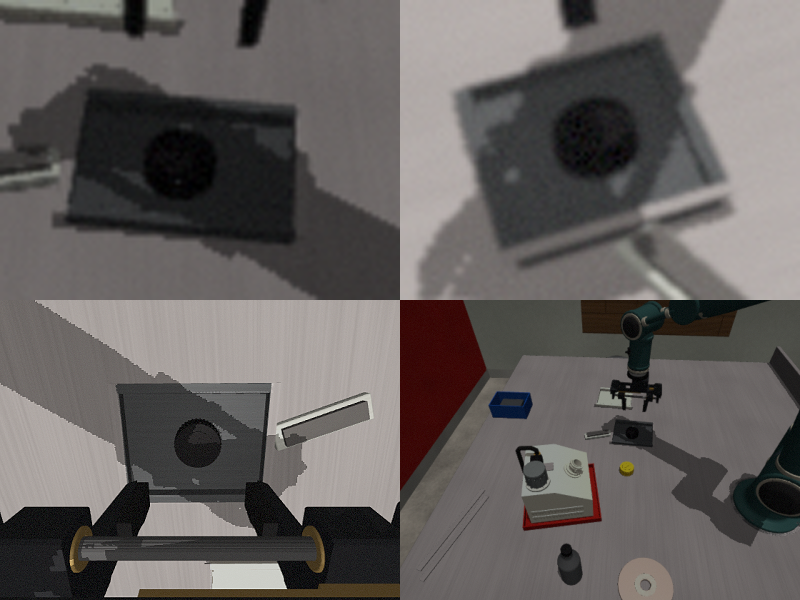

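The cap sits flat, top up, in the middle of the steel tray. The neck is bare, the bystanders have not moved, and the gripper is clear.

```bash
python3 -c "
from cell import robot
print(robot.close_job())"
```

```text
the job is handed in; nothing more can be done
None
```

I unscrewed the cap in three holds without forcing the thread and kept hold of it as it came free. It now stands top up in the steel tray, nothing else on the bench was moved, and the job was handed in at about 27 s.

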